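Unfold the mould press crank and clamp the mould

ROBOT

A 6-joint arm with a two-finger parallel gripper is mounted at the origin on the work surface. World frame = base frame: x ahead of the robot, y to its left, z up, the work surface at z = 0. Lengths are in m, angles in degrees, forces in N, time in s.
With the tool pointing down it reaches from about 0.4 to 0.825 m from the base axis. Payload 7 kg.
Tool frame: the origin (TCP) lies midway between the tips of the shut fingers; the grasp point (between the pads) lies 19 mm behind it; z points along the fingers, y is the line along which they close (so a half turn about z gives the same grasp; the last joint's range is limited). The gripper opens to 88 mm and grips with 3 to 60 N. Pads are 19 mm wide; open, the fingers measure 130 mm over their backs; the gripper's body (78 mm by 193 mm) begins 47 mm behind the grasp point.
Start: joints at [-58.379, 20.546, 0.682, 0, -70.136, -16.507], TCP at [0.176, -0.652, 0.227] pointing down, gripper open.
Joint ranges: [-176.03, 176.03], [-82.01, 121.73], [-58.28, 71.71], [-173.87, 95.51], [-174.79, -0.11], [-173.66, 173.66]. Speed limits (degrees/s): [136.94, 136.94, 172.46, 180, 180, 180].

INTERFACE

Orientations are given as a 3x3 rotation matrix whose columns are the frame's x, y, z axes.
In Python, from rig import robot gives the robot as it stands. Calls block until the motion is done:
- robot.goto(position, orientation): joint-space move of the TCP to a pose.
- robot.servo_line(position, ori=None, speed=0.15): straight line of the TCP; ori=None keeps the orientation; speed is the mean speed in m/s.
- robot.movej(angles): joint-space move.
- robot.move_gripper(opening): opening from 0.0 (shut) to 1.0 (fully open); the grip force is fixed at half the most; returns when the fingers have stopped.
- robot.dwell(seconds).
- robot.ik(position, orientation): joint angles nearest the present ones, or None.
- robot.grab_frame(name): name is "scene" or "top" or "wrist"; returns (picture, depth): 420x560x3 uint8, red, green, blue; 420x560 float32, m along the optical axis (not along the pixel's ray), 0 where there is no reading.
- robot.camera_info(name): a dict with "vfov" (degrees; the focal length in pixels is half the picture's height over the tangent of half this angle, whatever the lens; pixels are square), "cx", "cy" (the principal point, pixels), "view" (4x4, takes a point from world to camera coordinates); the wrist camera has in their place "T_tool_cam" (4x4, takes a point from camera to tool coordinates, whose origin is the TCP and whose axes are the flange's). Camera axes: x right, y down, z forward; pixel columns grow to the right and rows downward; lengths in m; the calibration is good to about 2 mm. A picture is of the moment at which its call begins: read the wrist's pose just before it. camera_info takes no time and is no camera call.
A pose or a line that the arm cannot do raises robot.Unreachable and nothing moves.
- robot.job_done(): hands the job in; it is judged then, once.
Readings, each from a call of its own:
- robot.read_t(): time.
- robot.read_qpos(): joint angles.
- robot.read_qvel(): joint speeds.
- robot.read_effort(): joint torques, N m.
- robot.read_position(): TCP position.
- robot.read_tcp_rot(): TCP orientation.
- robot.read_force(): force on the tool from outside, world axes, zero at the start.
- robot.read_ft_torque(): the same for the moment, N m.
- robot.read_grip_width(): opening from 0.0 (shut) to 1.0 (fully open).
- robot.read_finger_force(): force on a finger pad.
Only numpy, scipy, OpenCV 4.12 (cv2) and the standard library are available. Lean on these libraries where they do the work, as an engineer would, in place of code of your own. Each camera call takes 0.05 s, during which the arm holds its last target. There are 200 camera calls.

TASK

Clamp the mould in the small bench press: swing the folded grip of the press's crank up until it stands upright, then wind the crank clockwise (seen from above) with it until the platen comes down and bears firmly on the mould, at about 40 N. Feel for the load and stop: under 20 N is loose, over 80 N at any moment spoils the mould. Let go with the grip still upright and the mould clamped, and leave the other things on the bench where they are.

Things in the scene. Friction and masses are not known exactly. Their poses are not given: they have to be found in the camera images.
- press: Small bench mould press, fixed. Origin: centre of the underside of its grey base (150 x 170 x 12 mm), on the crank's vertical axis; z up. Two steel columns 18 mm thick at y = +-70 mm, nuts up to 134 mm high; cross beam 50 mm (x) x 170 mm (y), top 126 mm high; bearing 40 mm across, up to 140 mm; above it the crank.
- crank (a joint): Turn of the crank about the press's vertical axis, rad, growing clockwise seen from above. At 0 its arm points along the press's +x. Starts between -0.8 and 0.8; stops at -1.1 and 9. The crank does not rise or sink. Free turning takes 0.15 N m: 2.8 N at the grip, 54 mm off the axis. Each 10 N of load on the mould adds 0.93 N there: 6.5 N at 40 N of load, 10 N at 80 N.
- grip (a joint): Fold angle of the crank's grip, rad: 0 folded flat back along the crank arm and over the hub, 1.57 upright (pointing straight up, parallel to the crank's axis), stop at 1.62. Stiff hinge that stays where it is left (0.08 N m).
- hinge_pin (a point): Centre of the grip's hinge pin near the crank arm's outer end: 54 mm off the crank's axis, 170 mm above the bench. The pin is level, square to the arm; this point's x points outward along the arm, z up. Arm: steel bar 18 mm wide, top 156 mm high; two lugs 22 mm over their outsides, up to 178 mm high; hub 26 mm across, top 160 mm high.
- grip_end (a point): Free end of the grip, 102 mm from the pin. The grip is a black round sleeve 16 mm thick, from 22 to 102 mm from the pin, that spins freely on its own axis. Folded it lies level, axis 170 mm above the bench; its last 48 mm overhang past the crank's axis, with only the hub, bearing and beam below. Upright its end is 272 mm above the bench.
- platen: Sprung aluminium pressing plate, 74 x 100 x 12 mm, under the beam; origin: centre of its underside. Moves only up and down, 5 mm down per rad of crank clockwise. The mould (loose aluminium block 66 x 86 x 34 mm on the press's bed) lies an unmeasured 14 to 30 mm below it. Once they touch, load grows about 12 N per 0.1 rad. Let go, the crank holds up to 30 N; a greater load eases back to that.
- old_moulds: Bystander: stack of three brown mould blocks; leave it where it is. Origin: centre of its underside.
- gasket_ring: Bystander: flat steel ring; leave it where it is. Origin: centre of its underside.
- wax_jar: Bystander: small jar; leave it where it is. Origin: centre of its underside.
- sprue_base: Bystander: rubber base with a pin; leave it where it is. Origin: centre of its underside.
- driver: Bystander: screwdriver; leave it where it is. Origin: centre of its underside.
- parts_tray: Bystander: white tray; leave it where it is. Origin: centre of its underside.
- brush_cup: Bystander: white cup; leave it where it is. Origin: centre of its underside.
Mind the look-alikes: they are no part of the job. What is shaped like the press but purple is not meant.

How it is judged (in metres and radians):
On the way, in this order (a step that is already met when the one before it is completed fails the run):
1. the grip is unfolded upright (fold angle over 1.4 rad) (value of joint grip above 1.4 rad), for 0.1 s.
2. the platen bears on the mould with 20 to 80 N, the grip upright (contact force between platen and anything else between 20 and 80 N and value of joint grip above 1.3 rad), for 0.2 s.
At the end, for the whole second after the job is handed in: The grip is upright (fold angle over 1.3 rad), the platen still bears on the mould with 15 to 80 N, and the platen is at rest (contact force between platen and anything else between 15 and 80 N and value of joint grip above 1.3 rad and linear speed of platen below 0.002 m/s); the robot touches nothing.
It fails at once if the mould is pressed with more than 80 N (contact force between platen and anything else above 80 N).
It fails at once if a bystander is moved by more than 20 mm (distance of any of old_moulds, gasket_ring, wax_jar, sprue_base, driver, parts_tray, brush_cup from where it was at the start of the episode above 0.02 m).
It also fails if it takes over 64 s, if anything falls off the work surface, if the arm or the gripper's body presses on something with over 40 N, if the wrist force passes 120 N, or if a joint passes its speed limit or range.

## Working session

There is one attempt and no reset: what is moved stays moved. The work goes in short steps, each a Python script; the robot and the scene stay as the last script left them, time stands still between calls to the robot, and variables do not carry over. Pictures are saved under pics/ and viewed, at most 10 in all, crops included, and the job is handed in when it is done.

```bash
ls; mkdir -p pics
python3 - <<'E'
from rig import robot
import cv2,numpy as np
for n in("scene","top"):
    p,d=robot.grab_frame(n); cv2.imwrite(f"pics/{n}0.png",p[:,:,::-1]); np.savez(f"{n}0.npz",p=p,d=d)
    print(n,robot.camera_info(n))
print(robot.camera_info("wrist"),robot.read_t(),robot.read_tcp_rot())
E
```

```text
pics
scene {'vfov': 57.66559697150126, 'cx': 280.51470315986563, 'cy': 210.0967467583015, 'view': array([[-0.28312604,  0.95907769,  0.00310174,  0.15737946],
       [ 0.76282062,  0.22714758, -0.6053996 , -0.30741838],
       [-0.58132981, -0.16903832, -0.79591564,  1.4807891 ],
       [ 0.        ,  0.        ,  0.        ,  1.        ]])}
top {'vfov': 45.88173227379024, 'cx': 276.2886105168783, 'cy': 215.97311284173142, 'view': array([[ 4.98445645e-03, -9.99987288e-01, -7.61096147e-04,
        -3.78931162e-02],
       [-9.98266413e-01, -4.93123967e-03, -5.86502401e-02,
         5.16970003e-01],
       [ 5.86457414e-02,  1.05211629e-03, -9.98278303e-01,
         1.33199773e+00],
       [ 0.00000000e+00,  0.00000000e+00,  0.00000000e+00,
         1.00000000e+00]])}
{'vfov': 65.77057515591626, 'cx': 282.07426483261077, 'cy': 210.28358272557895, 'T_tool_cam': array([[-1.38331313e-04, -9.50625600e-01, -3.10340055e-01,
         8.50471345e-02],
       [ 9.99999965e-01, -6.13873483e-05, -2.57700938e-04,
        -7.03472800e-04],
       [ 2.25926155e-04, -3.10340080e-01,  9.50625575e-01,
        -1.58537840e-01],
       [ 0.00000000e+00,  0.00000000e+00,  0.00000000e+00,
         1.00000000e+00]])} 0.1 [[-9.65438988e-01 -2.60628688e-01 -4.97511485e-04]
 [-2.60629131e-01  9.65438062e-01  1.34304144e-03]
 [ 1.30281394e-04  1.42629056e-03 -9.99998974e-01]]
```

View pics/scene0.png

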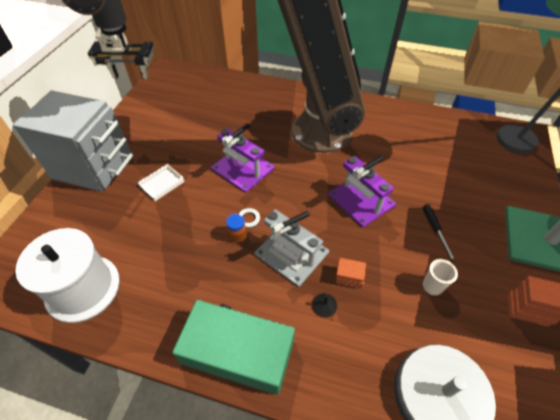

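View pics/top0.png

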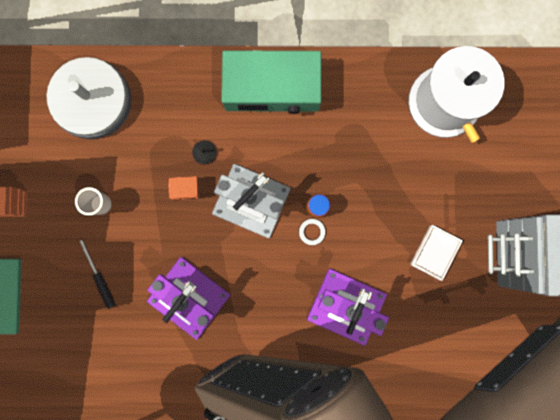

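The grey press is at about (252,200) in top and (290,245) in scene. Two things could be mistaken for it: the purple presses at top (188,298) and (350,305), scene (362,192) and (242,160). I choose the grey one and check it in a close crop.

Run:
```python
import cv2,numpy as np
t=np.load("top0.npz")['p'];s=np.load("scene0.npz")['p']
a=cv2.resize(t[155:245,200:300],(600,540),interpolation=cv2.INTER_CUBIC)
cv2.imwrite("pics/crop_top.png",a[:,:,::-1])
```

```text
(no output)
```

View pics/crop_top.png

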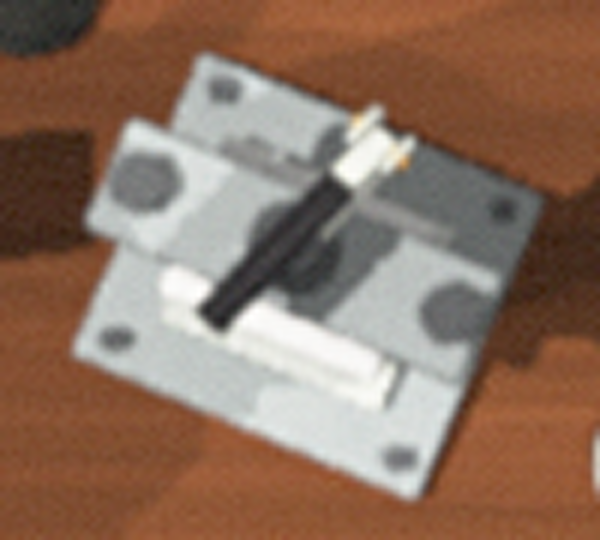

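The crop shows the grey press with nuts at crop (145,180) and (455,310), hinge lugs around (380,145), and the grip folded, with its end at (213,315).

```bash
cat > h.py <<'E'
from rig import robot
import cv2,numpy as np
def cast(C,c,px,z,f):
    # C: camera-to-world 4x4
    d=C[:3,:3]@np.array([(px[0]-c[0])/f,(px[1]-c[1])/f,1]); o=C[:3,3]
    return o+d*(z-o[2])/d[2]
def caster(name,pose=None):
    i=robot.camera_info(name); f=210/np.tan(np.radians(i['vfov']/2))
    C=np.linalg.inv(i['view']) if 'view' in i else pose@i['T_tool_cam']
    return lambda px,z:cast(C,(i['cx'],i['cy']),px,z,f)
def pose():
    T=np.eye(4);T[:3,:3]=robot.read_tcp_rot();T[:3,3]=robot.read_position();return T
E
python3 - <<'E'
from h import *
k=caster("top")
P=lambda x,y,z:k((200+(x+.5)/6-.5,155+(y+.5)/6-.5),z)
a,b=P(145,180,.134),P(455,310,.134);c=(a+b)/2
print(a,b,c,np.linalg.norm(a-b))
h=P(380,145,.174);e=P(213,315,.170);print(h,e,np.linalg.norm(h-e))
g=h-e;print('arm az',np.degrees(np.arctan2(g[1],g[0])),'from c',h-c)
n=b-a;print('beam az',np.degrees(np.arctan2(n[1],n[0])))
B=[P(205,55,.012),P(545,200,.012),P(415,497,.012),P(75,350,.012)];print(np.mean(B,0))
# wrist view pose
R=np.array([[-1,0,0],[0,1,0],[0,0,-1.]])
for yaw in (0,90,180,-90):
  cy,sy=np.cos(np.radians(yaw)),np.sin(np.radians(yaw));Z=np.array([[cy,-sy,0],[sy,cy,0],[0,0,1]])@R
  for s in(1,):
    off=Z[:,0]*.0; print(yaw,[robot.ik(c+[0,0,.25]-Z[:,0]*d,Z) is not None for d in(0,.05,.1)])
E
```

```text
[0.58765318 0.09547826 0.134     ] [ 0.5342958  -0.03317156  0.134     ] [0.56097449 0.03115335 0.134     ] 0.13927593762536356
[ 0.59734223 -0.00288647  0.174     ] [0.52898459 0.06372486 0.17      ] 0.09552924935998613
arm az -44.258713626030186 from c [ 0.03636774 -0.03403982  0.04      ]
beam az -112.5261767622018
[0.55950832 0.03318914 0.012     ]
0 [True, True, True]
90 [True, True, True]
180 [True, True, True]
-90 [True, True, True]
```

```bash
cat >> h.py <<'E'
def down(az): # tool z down, x along azimuth az (deg)
    a=np.radians(az); x=np.array([np.cos(a),np.sin(a),0]); z=np.array([0,0,-1.]); return np.c_[x,np.cross(z,x),z]
E
python3 - <<'E'
from h import *
c=np.array([.5605,.032,0])
for az in(-43.5,136.5):
  R=down(az); print(az)
  for a in range(0,360,60):
    q=robot.ik(c+[.054*np.cos(np.radians(a)),.054*np.sin(np.radians(a)),.236],R); print(a,None if q is None else np.round(q))
az=136.5
q=robot.ik(c+[0,0,.34],down(az)); print(q)
E
```

```text
-43.5
0 [ 21.  15.  -6.   0. -69.  25.]
60 [ 27.  13.  -9.   0. -68.  20.]
120 [ 29.   7. -16.   0. -67.  17.]
180 [ 26.   4. -19.   0. -67.  21.]
240 [ 19.   7. -16.   0. -67.  27.]
300 [ 18.  12. -10.   0. -68.  29.]
136.5
0 [  21.   15.   -6.    0.  -69. -155.]
60 [  27.   13.   -9.    0.  -68. -160.]
120 [  29.    7.  -16.    0.  -67. -163.]
180 [  26.    4.  -19.    0.  -67. -159.]
240 [  19.    7.  -16.    0.  -67. -153.]
300 [  18.   12.  -10.    0.  -68. -151.]
[  23.24428667    6.74661594   -2.96360062    0.          -80.28978344
 -156.74428667]
```

Run:
```python
from h import *
c=np.array([.5605,.032,0])
robot.goto(c+[0,0,.38],down(-43.5)); T=pose()
p,d=robot.grab_frame("wrist"); np.savez("w1.npz",p=p,d=d,T=T); cv2.imwrite("pics/w1.png",p[:,:,::-1])
print(T.round(4),robot.read_t(),robot.read_force())
```

```text
[[ 7.246e-01 -6.892e-01 -3.000e-04  5.605e-01]
 [-6.892e-01 -7.246e-01 -2.000e-04  3.140e-02]
 [-1.000e-04  4.000e-04 -1.000e+00  3.798e-01]
 [ 0.000e+00  0.000e+00  0.000e+00  1.000e+00]] 2.9667 [-0.23026837  0.726623    0.60086551]
```

View pics/w1.png

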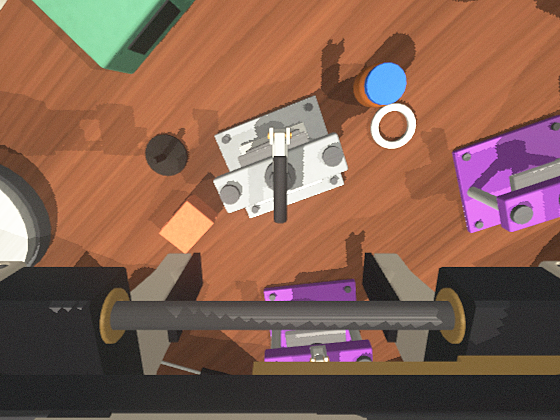

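The wrist view shows the grey press with nuts at (231,194) and (332,155), lugs at about (270–291,133), and the grip running vertically from (280,155) to (280,221). That confirms the right press and the arm's direction.

Run:
```python
from h import *
w=np.load("w1.npz");p,T,d=w['p'],w['T'],w['d'];k=caster("wrist",T)
a,b=k((231,193.5),.134),k((332,154.5),.134);print('axis',(a+b)/2,np.linalg.norm(a-b))
roi=p[150:230,265:297].max(2); dd=d[150:230,265:297]
m=((roi<75)).astype(np.uint8)
for y in range(0,80,6):
    xs=np.where(m[y])[0]; print(y+150,(xs.min()+265,xs.max()+265) if len(xs) else None)
print('end/start',k((280,222),.170),k((280,156),.170)); lug=k((280.5,131),.176); print('lug',lug)
e=k((280,222),.165);g=lug-e;print(np.degrees(np.arctan2(g[1],g[0])))
```

```text
axis [0.56174991 0.03162827 0.134     ] 0.13716156092499757
150 None
156 (np.int64(274), np.int64(285))
162 (np.int64(274), np.int64(285))
168 (np.int64(274), np.int64(285))
174 (np.int64(274), np.int64(286))
180 (np.int64(285), np.int64(286))
186 (np.int64(274), np.int64(286))
192 (np.int64(274), np.int64(285))
198 (np.int64(274), np.int64(285))
204 (np.int64(274), np.int64(285))
210 (np.int64(274), np.int64(285))
216 (np.int64(274), np.int64(285))
222 None
228 None
end/start [0.52532199 0.06714774 0.17      ] [0.58282527 0.01221596 0.17      ]
lug [ 0.60269598 -0.00755818  0.176     ]
-44.002528654631156
```

```bash
cat >> h.py <<'E'
AZ=-43.6; U=np.array([np.cos(np.radians(AZ)),np.sin(np.radians(AZ)),0]); Z=np.array([0,0,1.])
AX=np.array([.561,.033,0]); PIN=AX+.054*U+.170*Z; L=.083
def tcp(th,L=L): return PIN+L*(-U*np.cos(th)+Z*np.sin(th))-.019*Z
E
python3 - <<'E'
from h import *
R=down(AZ)
robot.move_gripper(.5)
robot.goto(tcp(0)+.06*Z,R); robot.servo_line(tcp(0)+[0,0,.001],speed=.08)
print(robot.read_force()); robot.move_gripper(0.)
print(robot.read_t(),robot.read_grip_width(),robot.read_finger_force(),robot.read_force(),robot.read_position()-tcp(0))
for th in np.linspace(0,1.55,11)[1:]:
    robot.servo_line(tcp(th),speed=.05); print(round(th,2),robot.read_force().round(1),robot.read_ft_torque().round(2))
T=pose();p,d=robot.grab_frame("wrist");s,_=robot.grab_frame("scene")
cv2.imwrite("pics/up.png",np.hstack([cv2.resize(p[:,:,::-1],(400,300)),cv2.resize(s[140:320,180:420,::-1],(400,300))]))
print(robot.read_t(),robot.read_grip_width(),robot.read_position()-tcp(1.55))
E
```

```text
[-0.08267907  0.48412162  0.32773987]
6.0667 0.1710536062687104 29.98956710100174 [1.94397625 2.15645559 0.49371684] [0.00049455 0.00051758 0.00120897]
0.16 [ 2.1  3.2 -1.5] [ 1.54 -0.6   0.04]
0.31 [3.1 5.2 0.2] [ 1.76 -0.76  0.14]
0.46 [ 3.   5.8 -1.1] [ 1.88 -0.77  0.17]
0.62 [3.4 4.3 0.4] [ 2.07 -0.75  0.15]
0.78 [ 2.4  6.  -1.4] [ 2.22 -0.74  0.14]
0.93 [ 2.2  6.7 -1.2] [ 2.34 -0.68  0.1 ]
1.08 [ 1.7  4.6 -1.4] [ 2.33 -0.45  0.06]
1.24 [0.4 5.7 0.5] [ 2.27 -0.16 -0.01]
1.4 [0.6 4.1 2.3] [ 1.98  0.2  -0.02]
1.55 [-0.6  4.6  3.4] [ 1.83  0.59 -0.04]
10.225 0.1730899790094508 [-3.81722759e-04  2.35280659e-05 -2.45967366e-05]
```

View pics/up.png

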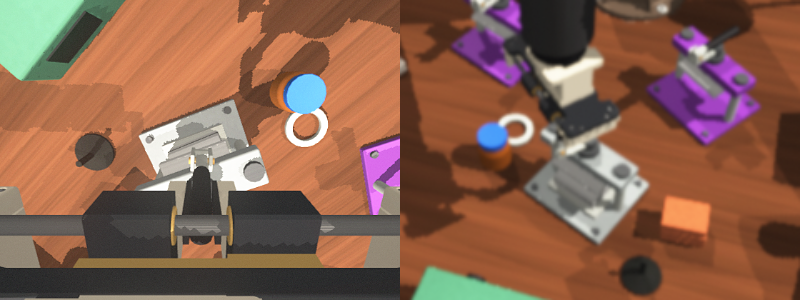

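The grip is between the fingers and nearly upright (left image, sleeve at (200,205)). Now I start winding, logging the force to get a free-turning baseline.

```bash
cat >> h.py <<'E'
RAD=.0525
def wind(q,speed=.05):
    a=np.radians(AZ)-q; t=np.array([np.sin(a),-np.cos(a),0]); r=np.array([np.cos(a),np.sin(a),0])
    p=AX+RAD*r; p[2]=.170+L-.019
    robot.servo_line(p,speed=speed)
    F=np.mean([robot.read_force() for _ in range(3)],0); e=robot.read_position()-p
    return -F@t, F@r, F[2], e@t*1e3
E
python3 - <<'E'
from h import *
for q in np.arange(.1,1.81,.1): print(round(q,2),np.round(wind(q),2))
print(robot.read_t(),robot.read_grip_width(),robot.read_ft_torque())
E
```

```text
0.1 [ 1.97 -4.7   4.92  0.5 ]
0.2 [ 2.29 -4.74  4.01  0.16]
0.3 [ 2.01 -2.55  3.31 -0.09]
0.4 [ 2.93 -1.68  3.46 -0.15]
0.5 [ 3.18 -0.62  4.38 -0.11]
0.6 [1.95 0.81 4.37 0.03]
0.7 [1.37 2.46 5.54 0.16]
0.8 [1.76 2.81 5.54 0.18]
0.9 [1.4  4.21 6.19 0.36]
1.0 [0.59 2.96 6.58 0.49]
1.1 [1.44 3.45 5.67 0.49]
1.2 [1.42 3.26 6.77 0.48]
1.3 [1.28 3.2  6.32 0.37]
1.4 [1.08 1.51 5.43 0.09]
1.5 [ 0.37 -0.17  4.95  0.04]
1.6 [ 1.34 -2.45  3.38  0.09]
1.7 [ 1.   -3.5   1.53  0.11]
1.8 [ 1.41 -5.09  1.31  0.04]
14.875 0.15305060261218056 [ 1.02880229 -1.85194142 -0.06893192]
```

Run:
```python
from h import *
p,d=robot.grab_frame("wrist");s,_=robot.grab_frame("scene")
cv2.imwrite("pics/w2.png",np.hstack([cv2.resize(p[120:370,150:410,::-1],(400,385)),cv2.resize(s[150:300,220:380,::-1],(400,385))]))
```

```text
(no output)
```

View pics/w2.png

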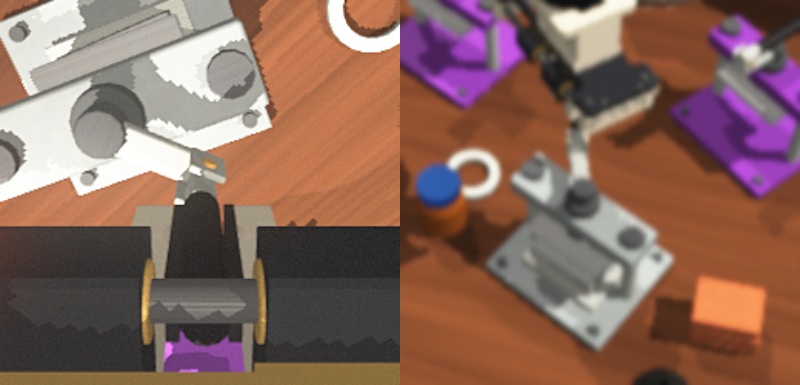

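Run:
```python
from h import *
P=robot.read_position(); robot.move_gripper(.6); robot.dwell(.2); print(robot.read_force(),robot.read_ft_torque(),robot.read_position()-P)
robot.servo_line(P+[0,0,.13],speed=.2); robot.dwell(.1)
T=pose();p,d=robot.grab_frame("wrist");np.savez("w3.npz",p=p,d=d,T=T);print(T[:3,3],robot.read_t(),robot.read_force())
cv2.imwrite("pics/w3.png",cv2.resize(p[90:330,160:480,::-1],(800,600)))
```

```text
[-0.58360279  0.21153591  0.17030162] [-0.04191129  0.08885046  0.04856942] [-6.97317405e-04 -4.34687585e-04 -4.60666118e-05]
[0.51714267 0.00458802 0.36235756] 16.9667 [-0.43221233  0.18908557 -0.0576433 ]
```

View pics/w3.png

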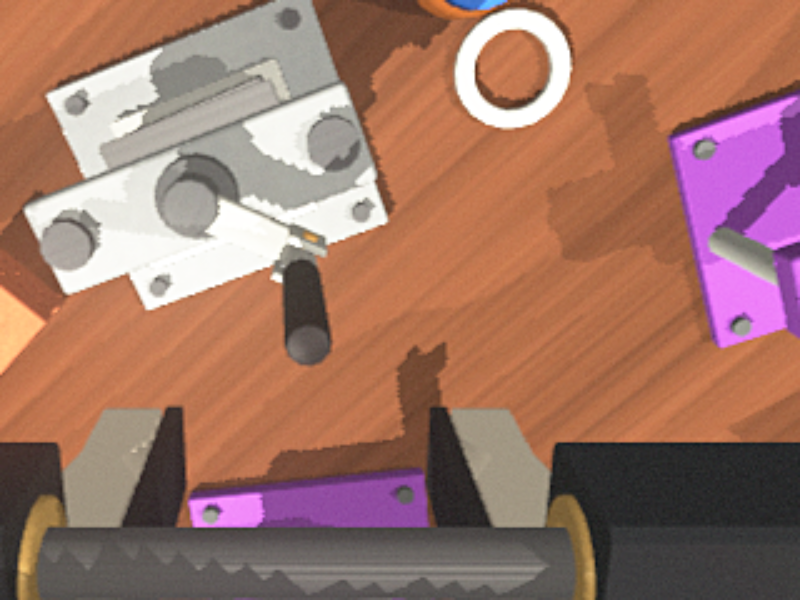

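The crop shows the grip standing: hub at (190,203), sleeve end at (307,343), lugs at about (300,250).

Run:
```python
from h import *
k=caster("wrist",np.load("w3.npz")['T']);K=lambda x,y,z:k((160+x/2.5,90+y/2.5),z)
hub=K(190,203,.160);n1,n2=K(69,241,.134),K(335,142,.134);e=K(308,344,.272);b=K(301,264,.192)
print(hub,(n1+n2)/2);print('end',e,'base',b)
for v in(e,b):
    w=v-hub;print(np.hypot(*w[:2]),np.degrees(np.arctan2(w[1],w[0])))
print('cmd az',AZ-np.degrees(1.8))
```

```text
[0.56156298 0.03212037 0.16      ] [0.56071367 0.03135503 0.134     ]
end [0.50776847 0.01101983 0.272     ] base [0.51295971 0.00943808 0.192     ]
0.05778478561669515 -158.5827331633516
0.05363546964022618 -154.9823685820169
cmd az -146.73240312354818
```

The sleeve has slid about 11 mm along the pads, so I regrasp it centred and continue while watching the grip width.

```bash
cat >> h.py <<'E'
RAD=.0540
def target(q):
    a=np.radians(AZ)-q; t=np.array([np.sin(a),-np.cos(a),0]); r=np.array([np.cos(a),np.sin(a),0])
    p=AX+RAD*r; p[2]=.170+L-.019
    return p,t,r
def wind(q,speed=.05):
    p,t,r=target(q); robot.servo_line(p,speed=speed); F=[]
    for _ in range(5): F.append(robot.read_force()); robot.dwell(.01)
    F=np.mean(F,0)+[.45,-.2,0]
    return -F@t, F@r, F[2], 100*robot.read_grip_width()
E
python3 - <<'E'
from h import *
p=AX+[-.052,-.0223,.234]
robot.servo_line(p+[0,0,.1],ori=down(AZ),speed=.15); robot.servo_line(p,speed=.15); robot.move_gripper(0)
print(robot.read_t(),robot.read_grip_width(),robot.read_force())
q=1.98
for i in range(9):
    q+=.1; f=wind(q); print(round(q,2),np.round(f,2),round(robot.read_t(),2))
    if f[0]>5 or f[3]<16.3: break
E
```

```text
18.8583 0.17735305753170602 [ 4.8397161   3.42354484 -1.48860247]
2.08 [ 0.47 -2.36  1.23 17.83] 19.18
2.18 [ 0.57 -2.44  1.88 17.68] 19.48
2.28 [ 0.78 -1.92  3.26 17.45] 19.77
2.38 [ 0.83 -1.41  4.03 18.08] 20.07
2.48 [ 1.13 -0.87  5.04 17.38] 20.38
2.58 [ 0.8  -0.87  5.5  17.35] 20.68
2.68 [ 0.71 -0.28  5.78 17.5 ] 20.98
2.78 [ 0.31 -0.71  6.07 17.66] 21.27
2.88 [ 0.61 -0.55  5.76 17.3 ] 21.57
```

Run:
```python
from h import *
q=2.88; h=[]
while q<6.8 and robot.read_t()<46:
    s=.1 if not h or np.mean(h[-2:])<1.7 else .05
    q+=s; f=wind(q); h.append(f[0]); print(round(q,2),np.round(f,2),round(robot.read_t(),2))
    if f[0]>2.6 and (len(h)<2 or h[-2]>2.2) or f[0]>3.2 or f[3]<16.2: break
```

```text
2.98 [ 0.29 -0.03  6.03 17.72] 21.88
3.08 [ 0.8  -0.59  5.86 17.73] 22.18
3.18 [ 0.42 -0.35  6.71 17.67] 22.48
3.28 [ 0.08  0.11  6.19 17.48] 22.77
3.38 [ 0.09  0.25  6.8  17.53] 23.07
3.48 [ 0.24  0.36  6.99 17.01] 23.38
3.58 [ 0.25  0.06  6.33 17.53] 23.68
3.68 [-0.09  0.3   6.22 17.26] 23.98
3.78 [ 0.17  0.35  6.23 18.  ] 24.27
3.88 [ 0.15  0.66  6.05 17.77] 24.57
3.98 [ 0.02  0.04  6.18 17.69] 24.88
4.08 [ 0.05  0.79  5.82 17.78] 25.18
4.18 [ 0.37  0.78  5.76 17.76] 25.48
4.28 [ 0.18  0.93  5.97 17.56] 25.77
4.38 [ 0.19  1.15  5.63 17.55] 26.07
4.48 [-0.14  0.92  5.56 17.78] 26.38
4.58 [ 0.23  1.61  5.09 17.48] 26.68
4.68 [ 0.19  1.47  4.85 17.42] 26.98
4.78 [1.000e-02 1.800e+00 5.020e+00 1.746e+01] 27.27
4.88 [ 0.74  2.09  5.37 17.61] 27.57
4.98 [ 1.68  1.61  5.13 17.45] 27.88
5.08 [ 2.89  2.06  5.4  17.42] 28.18
5.13 [ 4.12  1.72  5.48 17.47] 28.47
```

Contact came at about 4.82 rad, and it is now 0.31 rad past that, so roughly 37–40 N. I release, back off and check.

Run:
```python
from h import *
robot.dwell(.4); P=robot.read_position(); print(robot.read_force()); robot.move_gripper(.6); robot.dwell(.2)
robot.servo_line(P+[0,0,.13],speed=.15); robot.dwell(.2)
T=pose();p,d=robot.grab_frame("wrist");np.savez("w4.npz",p=p,d=d,T=T);print(P,robot.read_t(),robot.read_force())
cv2.imwrite("pics/w4.png",cv2.resize(p[90:330,160:480,::-1],(800,600)))
```

```text
[0.22382265 5.10650214 5.75357506]
[0.61124922 0.05503754 0.23400785] 31.15 [ 0.28660558 -0.10957831 -0.39842776]
```

View pics/w4.png

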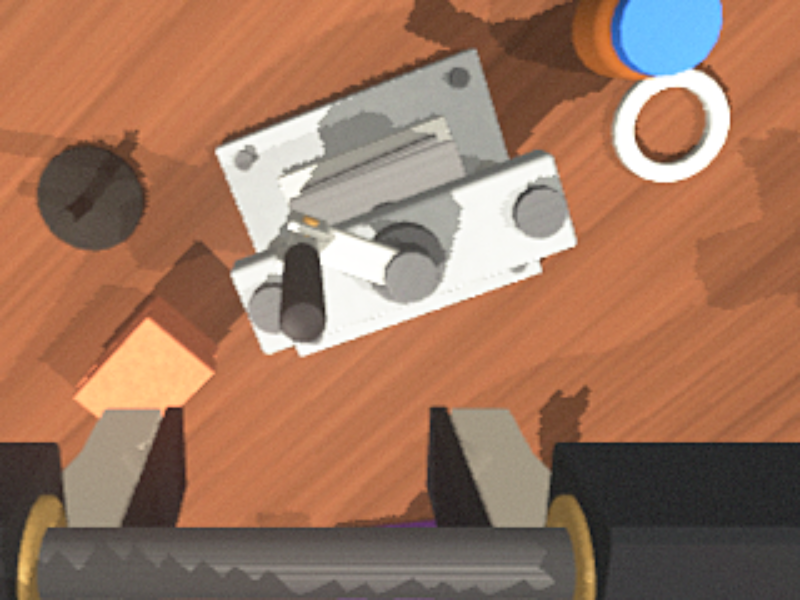

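Run:
```python
from h import *
k=caster("wrist",np.load("w4.npz")['T']);K=lambda x,y,z:k((160+x/2.5,90+y/2.5),z)
hub=K(411,275,.160);e=K(303,321,.272);b=K(302,247,.192)
for v in(e,b):
    w=v-hub;print(v,np.hypot(*w[:2]),np.degrees(np.arctan2(w[1],w[0])))
```

```text
[0.60850407 0.05725471 0.272     ] 0.052962591321913714 27.319586447134256
[0.61193992 0.05459253 0.192     ] 0.054935018437449086 23.204499456559535
```

The grip is upright (fold about 1.55 rad), the crank held its angle after release apart from a slight ease-back, and nothing else has moved. Handing in.

```bash
python3 -c "
from rig import robot
print(robot.job_done())"
```

```text
the job is handed in; nothing more can be done
None
```

The job is handed in: the grip stands upright, and the crank is wound to about 37–40 N on the mould, judged by feel at the grip and expected to ease to about 30 N once let go. The gripper is clear, and the last picture showed nothing else disturbed.

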